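# Repack the antenna-line test kit

## Robot

A 7-joint arm with a two-finger parallel gripper is mounted at the origin on the work surface. World frame = base frame: x ahead of the robot, y to its left, z up, the work surface at z = 0. Lengths are in m, angles in rad, forces in N, time in s.
With the tool pointing down it reaches from about 0.4 to 0.75 m from the base axis. Payload 19.5 kg.
Tool frame: the origin (TCP) lies at the very end of the fingers, on their centre line; the grasp point (between the pads) lies 19 mm behind it (hold_point_z is the distance from the TCP to the grasp point, in m); z points along the fingers, y is the line along which they close (so a half turn about z gives the same grasp; the last joint's range is limited). The gripper opens to 85 mm and grips with 20 to 120 N. Pads are 22 mm wide; open, the fingers measure 114 mm over their backs; the gripper's body (76 mm by 85 mm) begins 54 mm behind the grasp point. The pads swing forward as they close: fully open they stand 13 mm farther back than shut.
Start: joints at [1.201, 0.707, -0.028, 1.485, 0.022, 0.951, -0.075], TCP at [0.185, -0.544, 0.231] pointing down, gripper open.
Joint ranges: [-2.71, 2.71], [-0.32, 2.16], [-1.57, 1.52], [0, 2.45], [-1.46, 4.6], [0, 2.02], [-2.83, 2.83]. Speed limits (rad/s): [1.89, 1.89, 2.57, 2.57, 3.01, 3.01, 3.01].

## Interface

Orientations are given as a rotation vector (axis times angle).
In Python, from station import * gives the robot as it stands.
- The arm moves only by the tool play_rows, never from a script. Its argument "targets" is a list of rows, each a list of 3 entries, a list of its own where there are three numbers: the shift along the tool's x, y, z in mm, then the turn about the tool's z in rad, then the closure, from -1 (fully open) to 1 (shut). In form: [[[dx, dy, dz], yaw, grip], ...]. A call has 1 to 5 rows; each row is the pose to reach, as a shift and turn from the pose commanded when the call began, along the tool's axes at that moment; what a row does not reach only later rows make up. A row lasts 1/12 s, in which the tool goes at most 41.7 mm and 7.16 degrees, less where a joint would pass 70% of its speed; a pose out of reach is approached as far as the arm can. A call with a gripper value outside its range is refused whole. The fingers move at their own pace and stop on an object; the grip force is fixed at half the most. Time passes only in rows, so rows that repeat a pose let the fingers close. It gives the time, the measured TCP pose, the force, the opening and the grip force at its end, in the units of the state.
- observe(): the state, without advancing time (a new reading comes with each control period).
- camera(name): name is "scene" or "side" or "wrist"; returns the picture (400x640x3 uint8, red, green, blue); there is no depth.
- camera_info(name): a dict with "fx", "fy", "cx", "cy" (pixels), "rvec" (rotation vector, rad) and "tvec" (3), from world to camera coordinates, as OpenCV has them; the wrist camera has in their place "mount" (4x4, takes a point from camera to tool coordinates, whose origin is the TCP and whose axes are the flange's). Camera axes: x right, y down, z forward; pixel columns grow to the right and rows downward; lengths in m; the calibration is good to about 2 mm. A picture is of the moment at which its call begins: read the wrist's pose just before it. camera_info takes no time and is no camera call.
- hand_in(): hands the job in; it is judged then, once.
The state is a dict: "time_s": time; "q": joint angles; "dq": joint speeds; "joint_torque": joint torques, N m; "tcp_pos": TCP position; "tcp_rot": TCP orientation; "wrist_force": force on the tool from outside, world axes, zero at the start; "wrist_torque": the same for the moment, N m; "opening": finger opening in m; "grip_force": force on a finger pad.
Only numpy, scipy, OpenCV 4.12 (cv2) and the standard library are available. Lean on these libraries where they do the work, as an engineer would, in place of code of your own. Each camera call takes 0.05 s, during which the arm holds its last target. There are 200 camera calls.

## Task

Repack the antenna-line test kit into its tray: put the narrow finned load, the slim smooth termination, the two-way splitter and the in-line attenuator each into the well that fits it, flat on the well's floor, the load and the termination standing with their connectors up. Set each part down gently rather than dropping it, and leave the two bigger look-alikes, the wide finned load and the four-way splitter, where they are on the bench.

Things in the scene. Friction and masses are not known exactly. Their poses are not given: they have to be found in the camera images.
- load_center (a point): Narrow finned load: round black body with upright radial fins, 48 mm diameter, 38 mm high, standing on its flat base; on top a bare-metal round connector nut, 21 mm diameter, 18 mm high. 56 mm high in all, 0.16 kg. Origin on the axis, half-way up (28 mm above the base); z along the axis, to the connector.
- term_center (a point): Slim termination: smooth bare-metal cylinder, 28 mm diameter, 37 mm high, with no fins, standing on its flat base; on top a connector nut 21 mm diameter, 19 mm high. 56 mm high in all, 0.12 kg. Origin on the axis, half-way up (28 mm above the base); z along the axis, to the connector.
- splitter_center (a point): Two-way splitter: flat aluminium box, 42 (x) x 44 (y) x 24 mm high, three short round brass connectors (12 mm diameter, 13 mm long): one on the -x face, two on the +x face; 68 mm long over the connectors. 0.12 kg, lying flat. Origin at the centre, 12 mm above its underside; x along the connectors, z up. Its two y faces are plain.
- atten_center (a point): In-line attenuator: black finned square body, 46 (x) x 34 (y) x 34 mm high, with a bare-metal connector on each end along x (21 mm nut at +x, 16 mm thread at -x); 79 mm long in all. 0.15 kg, lying on a flat side. Origin half-way along and 17 mm above its underside; x along the connectors, z up.
- wide_load_center (a point): Wide finned load, a look-alike that stays where it stands: as the narrow one but 68 mm diameter, body 44 mm high, 64 mm high in all. Origin on the axis, 32 mm above the base.
- four_way_center (a point): Four-way splitter, a look-alike that stays where it lies: as the two-way splitter but 42 (x) x 70 (y) x 24 mm, with five connectors: one on the -x face, four on the +x face. Origin at the centre, 12 mm above its underside.
- well_load_floor (a point): Well of the narrow finned load: the larger round well, 64 mm diameter. The four wells are square plastic modules, 103 x 103 mm, filling a grey tray (220 x 220 mm outside, rim 18 mm above the bench) two by two in any arrangement; all are turned with the tray and fixed. Every well floor is 8 mm above the bench and 8 mm below the module's black top. Origin: centre of the well floor, z up.
- well_term_floor (a point): Well of the slim termination: the smaller round well, 44 mm diameter, in a module like the others. Origin: centre of the well floor, 8 mm above the bench; z up.
- well_splitter_floor (a point): Well of the two-way splitter: the broader rectangular well, 84 mm (x) x 60 mm (y), with a finger slot across it along y through the centre (36 mm wide, 97 mm long, as deep as the well). Origin: centre of the well floor, 8 mm above the bench; x along the well's length, z up.
- well_atten_floor (a point): Well of the in-line attenuator: the longer, narrower rectangular well, 94 mm (x) x 48 mm (y), with the same finger slot across it along y. Origin: centre of the well floor, 8 mm above the bench; x along the well's length, z up.
Things that resemble listed ones, but are neither listed nor needed, are in the scene too. Of the things shaped like the part that bears term_center, the bare steel one is meant.

How it is judged:
At the end, for the whole second after the job is handed in: Each kit part rests in its own well: centre within 12 mm (load, termination) or 13 mm (splitter, attenuator) of the well's, underside within 3 mm of its floor, upright within 0.1 rad, the last two lengthwise within 0.35 rad, at rest; both look-alikes within 25 mm of their start (horizontal distance between load_center and well_load_floor below 0.012 m and z of load_center in the frame of well_load_floor between 0.024 and 0.031 m and angle between each of load_center, term_center, splitter_center, atten_center's own z axis and vertical below 0.1 rad and linear speed of each of load, term, splitter, atten below 0.02 m/s and horizontal distance between term_center and well_term_floor below 0.012 m and z of term_center in the frame of well_term_floor between 0.024 and 0.031 m and horizontal distance between splitter_center and well_splitter_floor below 0.013 m and z of splitter_center in the frame of well_splitter_floor between 0.008 and 0.015 m and angle between the x axis of splitter_center and the x axis of well_splitter_floor, either way round below 0.35 rad and horizontal distance between atten_center and well_atten_floor below 0.013 m and z of atten_center in the frame of well_atten_floor between 0.013 and 0.02 m and angle between the x axis of atten_center and the x axis of well_atten_floor, either way round below 0.35 rad and distance of each of wide_load_center, four_way_center from where it was at the start of the episode below 0.025 m); the robot touches nothing.
It fails at once if the wide finned load is pushed or carried more than 25 mm from where it stood (distance of wide_load_center from where it was at the start of the episode above 0.025 m).
It fails at once if the four-way splitter is pushed or carried more than 25 mm from where it stood (distance of four_way_center from where it was at the start of the episode above 0.025 m).
It fails at once if a kit part is dropped (falls free of the fingers at more than 0.6 m/s, a fall of about 2 cm) ((linear speed of load above 0.6 m/s and contact force between the fingers and load below 0.05 N) or (linear speed of term above 0.6 m/s and contact force between the fingers and term below 0.05 N) or (linear speed of splitter above 0.6 m/s and contact force between the fingers and splitter below 0.05 N) or (linear speed of atten above 0.6 m/s and contact force between the fingers and atten below 0.05 N)).
It also fails if it takes over 104 s, if anything falls off the work surface, if the arm or the gripper's body presses on something with over 40 N, if the wrist force passes 120 N, or if a joint passes its speed limit or range.

## Working session

There is one attempt and no reset: what is moved stays moved. The work goes in short steps, Python scripts to look and compute and a tool call to move; the robot and the scene stay as the last step left them, time stands still between calls to the robot, and variables do not carry over. Pictures are saved under pics/ and viewed, at most 14 in all, crops included, and the job is handed in when it is done.

Besides the shell and the picture viewer there is one more tool, called after ">>>" as a command line: name --argument value ..., lists and objects as JSON in quotes. play_rows: Moves the arm, as the interface text tells. Its arguments: {"type":"object","properties":{"targets":{"type":"array"}},"required":["targets"]}

```bash
mkdir -p pics; ls; python3 - <<'E'
from station import *
import cv2
s=observe();print(s['time_s'],s['tcp_pos'],s['tcp_rot'],s['opening'])
for n in("scene","side","wrist"):
    print(n,camera_info(n)); cv2.imwrite(f'pics/{n}0.png',camera(n)[:,:,::-1])
E
```

```text
pics
0.0 [ 0.18503898 -0.54412738  0.23080949] [-3.09838546e+00 -5.12428457e-01  3.23562956e-04] 0.0854196359656991
scene {'fx': 410.7993639296825, 'fy': 410.7993639296825, 'cx': 322.7250988645373, 'cy': 198.1090810201375, 'rvec': array([ 1.69369061,  2.07369557, -0.66869985]), 'tvec': array([ 0.12504679, -0.40254495,  1.41626055])}
side {'fx': 451.75742334717444, 'fy': 451.75742334717444, 'cx': 316.0639873578347, 'cy': 202.2713041005638, 'rvec': array([ 0.12962891, -2.94055361,  1.05036096]), 'tvec': array([0.50178935, 0.08754905, 0.93392284])}
wrist {'fx': 308.4968860303312, 'fy': 308.4968860303312, 'cx': 314.3586296492475, 'cy': 204.26666480407164, 'mount': array([[-1.04456788e-03, -9.64938428e-01, -2.62474264e-01,
         6.64819566e-02],
       [ 9.99998742e-01, -6.94735560e-04, -1.42562368e-03,
         1.41801857e-04],
       [ 1.19328886e-03, -2.62475423e-01,  9.64937940e-01,
        -1.42666577e-01],
       [ 0.00000000e+00,  0.00000000e+00,  0.00000000e+00,
         1.00000000e+00]])}
```

View pics/scene0.png

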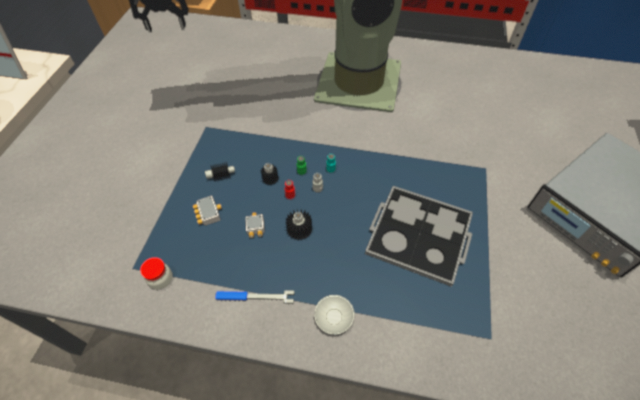

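View pics/side0.png

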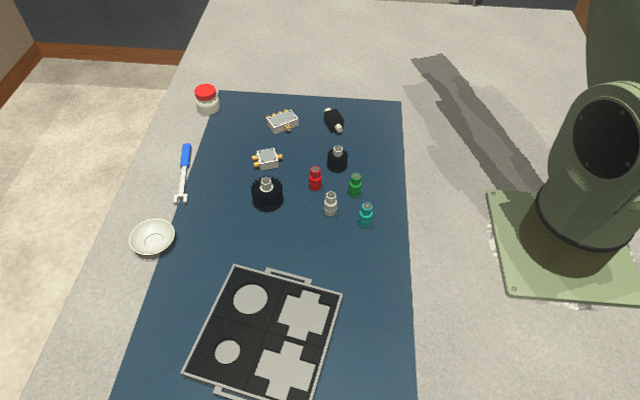

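The scene view shows the attenuator at (220,171), narrow load (270,174), wide load (299,224), two-way splitter (255,225) and four-way (207,209). The termination-shaped things are steel (317,181), red (289,188), green (301,165) and teal (331,162). The tray is around (420,232). I choose the steel one at (317,181) and check it in a close crop.

```bash
cat > h.py <<'E'
import numpy as np, cv2
from scipy.spatial.transform import Rotation as R
from station import *
def cam(n,s=None):
    i=camera_info(n); K=np.array([[i['fx'],0,i['cx']],[0,i['fy'],i['cy']],[0,0,1]])
    if n=='wrist':
        s=s or observe(); T=np.eye(4);T[:3,:3]=R.from_rotvec(s['tcp_rot']).as_matrix();T[:3,3]=s['tcp_pos']
        M=T@i['mount']; return K,M[:3,:3],M[:3,3]
    r=cv2.Rodrigues(i['rvec'])[0]; return K,r.T,-r.T@i['tvec']
def ray(c,uv,z):
    K,r,o=c; d=r@np.linalg.solve(K,[uv[0],uv[1],1]); return o+d*(z-o[2])/d[2]
def proj(c,p):
    K,r,o=c; v=K@(r.T@(np.array(p)-o)); return v[:2]/v[2]
def tool(p,s=None):
    "world point -> shift in tool axes, mm"
    s=s or observe(); return R.from_rotvec(s['tcp_rot']).inv().apply(np.array(p)-s['tcp_pos'])*1000
E
python3 - <<'E'
from h import *
a=cam('scene');b=cam('side')
A=dict(atten=((220,171),(334,120),.017),load=((269,174),(338,158),.03),term=((317,182),(330,204),.028),spl=((255,225),(267,158),.02),four=((207,210),(283,121),.02),wide=((299,225),(267,193),.03),
 red=((289,189),(315,178),.028),green=((301,165),(355,185),.028),teal=((331,162),(366,214),.028),
 wA=((407,208),(302,313),.008),wB=((445,222),(286,370),.008),wL=((394,242),(250,299),.008),wT=((435,256),(227,351),.008))
for k,(p,q,z) in A.items(): print(k,ray(a,p,z).round(3),ray(b,q,z).round(3))
s=observe();print(R.from_rotvec(s['tcp_rot']).as_matrix().round(2))
im=cv2.imread('pics/side0.png');c=cv2.resize(im[95:235,225:415],None,fx=4,fy=4,interpolation=2);cv2.imwrite('pics/crop1.png',c)
im=cv2.imread('pics/side0.png');c=cv2.resize(im[260:400,170:350],None,fx=4,fy=4,interpolation=2);cv2.imwrite('pics/crop2.png',c)
E
```

```text
atten [ 0.485 -0.326  0.017] [ 0.485 -0.325  0.017]
load [ 0.478 -0.182  0.03 ] [ 0.468 -0.178  0.03 ]
term [ 0.478 -0.045  0.028] [ 0.478 -0.041  0.028]
spl [ 0.64  -0.174  0.02 ] [ 0.633 -0.172  0.02 ]
four [ 0.621 -0.312  0.02 ] [ 0.613 -0.305  0.02 ]
wide [ 0.624 -0.061  0.03 ] [ 0.615 -0.057  0.03 ]
red [ 0.516 -0.115  0.028] [ 0.516 -0.112  0.028]
green [ 0.427 -0.102  0.028] [ 0.426 -0.1    0.028]
teal [ 0.4   -0.021  0.028] [ 0.401 -0.021  0.028]
wA [0.501 0.206 0.008] [0.512 0.203 0.008]
wB [0.526 0.307 0.008] [0.528 0.307 0.008]
wL [0.612 0.183 0.008] [0.611 0.183 0.008]
wT [0.632 0.286 0.008] [0.633 0.284 0.008]
[[ 0.95  0.32 -0.  ]
 [ 0.32 -0.95  0.  ]
 [-0.   -0.   -1.  ]]
```

View pics/crop1.png

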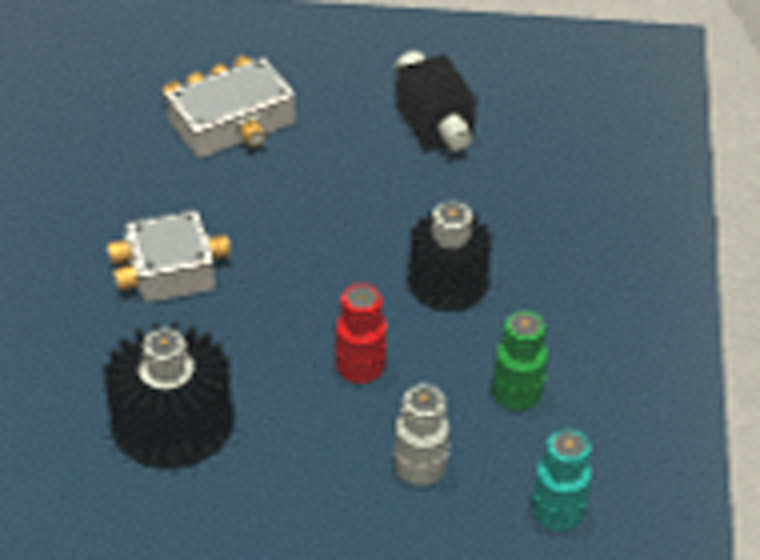

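View pics/crop2.png

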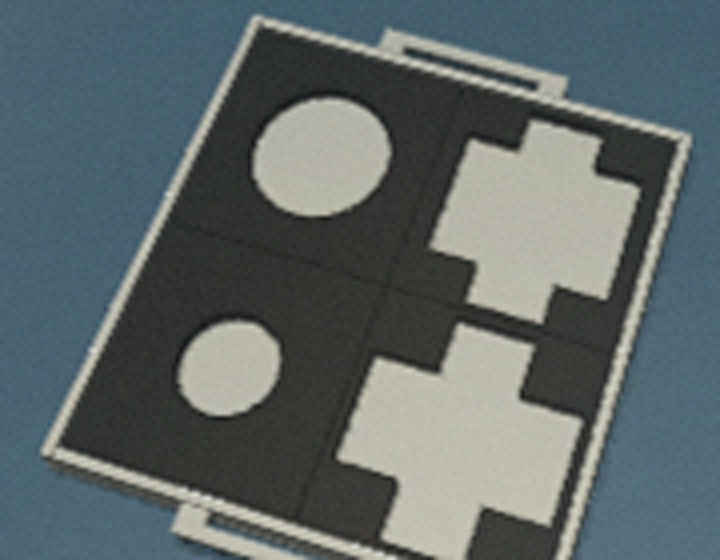

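The crops confirm the choice: the bare steel termination is at crop (422,435), the finned narrow load at (450,255), the two-way splitter at (170,250), and the attenuator at (435,95). In the tray, the large round well is upper left and the small one lower left. The cross-shaped wells are at upper and lower right. Next I go above the parts and look with the wrist camera.

>>> play_rows --targets '[[[40,-23,0],0,-1],[[80,-46,0],0,-1],[[110,-65,0],0,-1],[[145,-85,0],0,-1],[[180,-105,0],0,-1]]'

```text
time_s: 0.57
tcp_pos: [0.3225, -0.3854, 0.2313]
tcp_rot: [-3.099, -0.512, 0.0]
wrist_force: [0.5, -0.7, -0.7]
opening: 0.0857
grip_force: 0.0
```

>>> play_rows --targets '[[[180,-105,0],0,-1],[[180,-105,0],0,-1],[[180,-105,0],0,-1],[[180,-105,0],0,-1],[[180,-105,0],0,-1]]'

```text
time_s: 0.98
tcp_pos: [0.4593, -0.2279, 0.2313]
tcp_rot: [-3.099, -0.513, 0.0]
wrist_force: [1.3, -0.8, 0.2]
opening: 0.0856
grip_force: 0.0
```

>>> play_rows --targets '[[[94,-54,0],0.5,-1],[[94,-54,0],0.5,-1],[[94,-54,0],0.5,-1],[[94,-54,0],0.5,-1],[[94,-54,0],0.5,-1]]'

```text
time_s: 1.4
tcp_pos: [0.5304, -0.1469, 0.2308]
tcp_rot: [-3.129, 0.276, 0.001]
wrist_force: [-0.1, -0.8, 0.0]
opening: 0.0855
grip_force: 0.0
```

```bash
python3 - <<'E'
from h import *
s=observe();print(s['time_s'],s['tcp_pos'],R.from_rotvec(s['tcp_rot']).as_matrix().round(3).tolist(),s['q'].round(2))
im=camera('wrist')[:,:,::-1];cv2.imwrite('pics/w1.png',im);np.save('w1',np.r_[s['tcp_pos'],s['tcp_rot']])
E
```

```text
1.4 [ 0.53039301 -0.14685223  0.23080758] [[0.985, -0.175, -0.001], [-0.175, -0.985, 0.0], [-0.001, 0.0, -1.0]] [ 0.1   0.68  0.22  1.58 -0.17  0.9  -1.37]
```

View pics/w1.png

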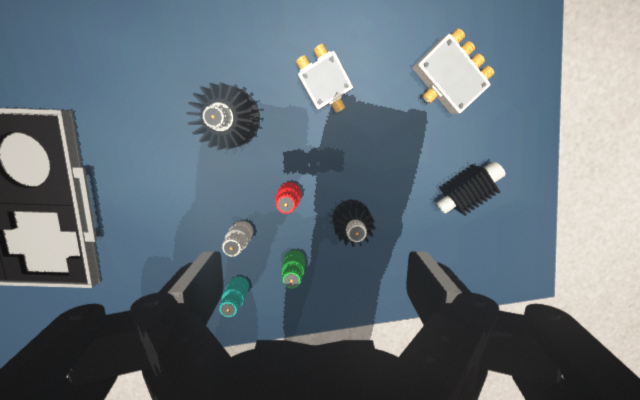

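The wrist view shows the steel termination's nut at (232,243), load nut at (356,232), splitter top at (325,80), and attenuator at (470,188) with ends (445,206) and (497,172). I measure these now.

```bash
python3 - <<'E'
from h import *
v=np.load('w1.npy');s=dict(tcp_pos=v[:3],tcp_rot=v[3:]);c=cam('wrist',s)
im=cv2.imread('pics/w1.png');hsv=cv2.cvtColor(im,cv2.COLOR_BGR2HSV)
def roi(m,x0,y0,x1,y1,n=1):
    k=np.zeros_like(m);k[y0:y1,x0:x1]=m[y0:y1,x0:x1]
    cs,_=cv2.findContours(k,0,1);return sorted(cs,key=cv2.contourArea)[::-1][:n]
br=((hsv[...,1]<50)&(hsv[...,2]>130)).astype('u1')*255
q=roi(br,285,35,362,120)[0]
r=cv2.minAreaRect(q);print('spl rect',r)
P=np.array([ray(c,p,.024) for p in cv2.boxPoints(r)]);print('spl',P.mean(0),[ (np.linalg.norm(P[i]-P[i-1]).round(4),np.arctan2(*(P[i]-P[i-1])[[1,0]]).round(3)) for i in range(4)])
E=[]
for b in roi(br,430,150,515,220,2):
    m=cv2.moments(b);E.append((m['m10']/m['m00'],m['m01']/m['m00']));print('end',E[-1],cv2.contourArea(b),cv2.minAreaRect(b))
P=[ray(c,e,.02) for e in E];d=P[1]-P[0];print('att',P,'mid',(P[0]+P[1])/2,np.arctan2(d[1],d[0]))
dk=(hsv[...,2]<45).astype('u1')*255
b=roi(dk,430,150,515,222)[0];r=cv2.minAreaRect(b);print('attbody',r,ray(c,r[0],.034),ray(c,r[0],.03))
print('load',ray(c,(356,232),.056));print('term',ray(c,(232,243),.056))
for n,p in (('load',(.473,-.18,.056)),('term',(.478,-.043,.056))): print(n,proj(c,p))
z=np.hstack([cv2.resize(im[y-40:y+40,x-40:x+40],None,fx=5,fy=5,interpolation=2) for x,y in((237,237),(355,222))]);cv2.imwrite('pics/c3.png',z)
E
```

```text
spl rect ((322.6894836425781, 75.98811340332031), (57.358184814453125, 44.86890411376953), 62.44719314575195)
spl [ 0.63787694 -0.17470528  0.024     ] [(np.float64(0.0578), np.float64(0.323)), (np.float64(0.0456), np.float64(-1.304)), (np.float64(0.057), np.float64(-2.786)), (np.float64(0.0474), np.float64(1.858))]
end (495.5948930296756, 171.16425120772945) 241.5 ((495.6538391113281, 170.73074340820312), (18.027755737304688, 15.808955192565918), 56.30992889404297)
end (445.97297297297297, 204.76756756756757) 185.0 ((445.96148681640625, 204.6922607421875), (13.867505073547363, 15.808956146240234), 56.30992889404297)
att [array([ 0.50316226, -0.35384116,  0.02      ]), array([ 0.47285559, -0.29493119,  0.02      ])] mid [ 0.48800892 -0.32438618  0.02      ] 2.0459427676213156
attbody ((468.1922912597656, 188.0384521484375), (34.11405944824219, 46.872161865234375), 56.3099365234375) [ 0.4929297  -0.31537112  0.034     ] [ 0.49171496 -0.31721789  0.03      ]
load [ 0.47165829 -0.18224417  0.056     ]
term [ 0.48290751 -0.04554272  0.056     ]
load [353.79180235 231.20182348]
term [230.85839936 247.42999141]
```

View pics/c3.png

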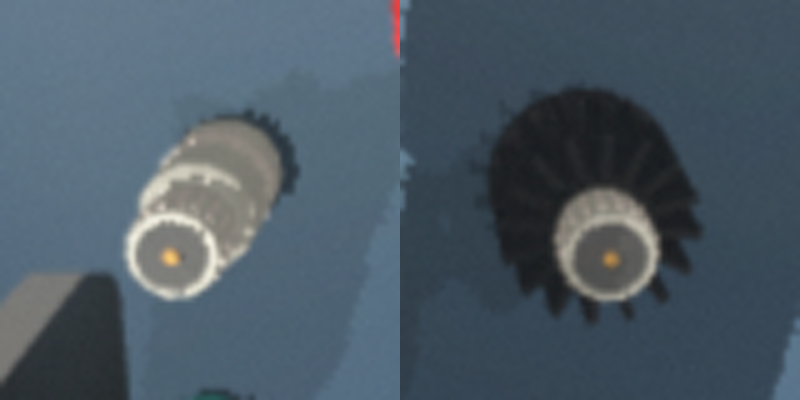

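>>> play_rows --targets '[[[-31,-172,0],0,-1],[[-31,-172,0],0,-1],[[-31,-172,0],0,-1],[[-31,-172,0],0,-1],[[-31,-172,0],0,-1]]'

```text
time_s: 1.87
tcp_pos: [0.5282, 0.0322, 0.2312]
tcp_rot: [-3.128, 0.254, 0.001]
wrist_force: [-0.0, 2.0, -0.6]
opening: 0.0853
grip_force: 0.0
```

>>> play_rows --targets '[[[-36,-200,0],0,-1],[[-36,-200,0],0,-1],[[-36,-200,0],0,-1],[[-36,-200,0],0,-1],[[-36,-200,0],0,-1]]'

```text
time_s: 2.28
tcp_pos: [0.5274, 0.231, 0.2315]
tcp_rot: [-3.13, 0.264, 0.0]
wrist_force: [0.5, -0.4, -0.4]
opening: 0.0858
grip_force: 0.0
```

```bash
python3 - <<'E'
from h import *
v=np.load('w1.npy');s=dict(tcp_pos=v[:3],tcp_rot=v[3:]);c=cam('wrist',s)
print('load',ray(c,(357,233.4),.056));print('term',ray(c,(231.2,248.4),.056))
s=observe();print(s['tcp_pos']);im=camera('wrist')[:,:,::-1];cv2.imwrite('pics/w2.png',im);np.save('w2',np.r_[s['tcp_pos'],s['tcp_rot']])
c=cam('wrist',s)
hsv=cv2.cvtColor(im,cv2.COLOR_BGR2HSV);br=((hsv[...,1]<50)&(hsv[...,2]>120)).astype('u1')*255
cs,_=cv2.findContours(br,cv2.RETR_LIST,1)
for k in cs:
    a=cv2.contourArea(k)
    if a>500:
        P=np.array([ray(c,p[0],.008)[:2] for p in k]).astype('f4'); r=cv2.minAreaRect(P*1000);m=cv2.moments(k);print(a,(m['m10']/m['m00'],m['m01']/m['m00']),np.round(r[0],1),np.round(r[1],1),r[2], 'fill',cv2.contourArea((P*1000).astype('f4'))/ (r[1][0]*r[1][1]))
E
```

```text
load [ 0.46985312 -0.18309208  0.056     ]
term [ 0.47680575 -0.04308767  0.056     ]
[0.52736673 0.2309994  0.23148165]
712.0 (498.1357677902621, 386.71371722846436) [173.4  11.9] [58.1 51.1] 71.25848388671875 fill 0.6366108782617301
888.0 (129.17867867867866, 387.47015765765764) [270.8 556.6] [68.8 52.4] 80.41986846923828 fill 0.6592841914566966
2596.5 (348.492329417806, 335.6253931574555) [290.2 260.6] [280.   61.4] 87.24629211425781 fill 0.34317049590603177
972.0 (12.727709190672153, 339.08539094650206) [359.7 682.9] [51.1 86.6] 65.27274322509766 fill 0.5074961603857895
4641.0 (601.12849242261, 317.4746462687639) [ 282. -116.] [253.1 116.4] 53.457454681396484 fill 0.3382054143338073
1267.5 (31.94385272846811, 273.35595003287307) [452.5 629.7] [91.4 71.4] 50.361488342285156 fill 0.37056326893208696
1009.0 (562.6765774694417, 184.97208457218366) [469.9 -60.6] [71.5 30.3] 66.5920639038086 fill 0.6911921223960624
3284.5 (338.53681432993346, 191.8086974171614) [508.3 206.6] [95.7 80.7] 80.3458251953125 fill 0.64637174865725
3950.0 (251.41354430379747, 183.78700421940928) [531.  308.3] [96.1 93.8] 79.17140197753906 fill 0.65277823350482
1202.5 (250.30422730422728, 93.43215523215522) [633.4 286.2] [42.8 42.8] 34.79473114013672 fill 0.7791450178219383
2554.0 (343.11922474549726, 97.01996867658575) [611.6 184.4] [62.3 63. ] 52.381813049316406 fill 0.7777307910215973
1070.5 (603.8900825159582, 43.011832477035654) [ 618.  -100.7] [47.5 31.6] 85.0528335571289 fill 0.7472243798164261
44562.5 (104.27907620383355, 145.7170453482936) [538.  376.3] [483.9 381.2] 73.22654724121094 fill 0.335072607469865
```

View pics/w2.png

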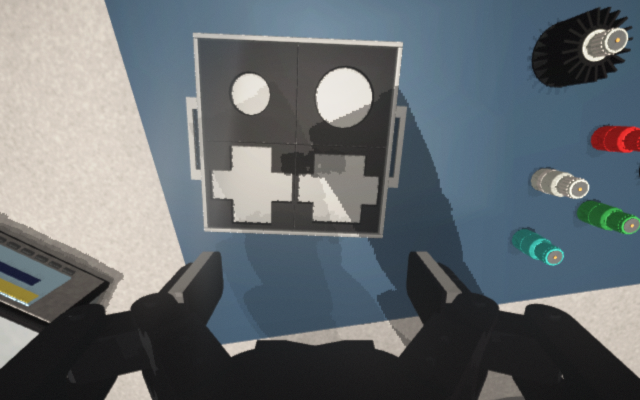

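The tray view shows splitter well at (338,192), attenuator well (251,184), term well (250,93), load well (343,97). The measured sizes match: 42.8, 62.6, 96×81 and 96×94 mm. I go for the steel termination first.

```bash
cat >> h.py <<'E'
W=dict(split=(.508,.2066),att=(.531,.308),term=(.6332,.286),load=(.6115,.1845)); TY=-.213
def go(p,yaw=None):
    s=observe(); m=R.from_rotvec(s['tcp_rot']).as_matrix(); y=np.arctan2(m[1,0],m[0,0])
    print('t',round(s['time_s'],2),'tcp',s['tcp_pos'].round(4),'yaw',round(y,3),'op',s['opening'].round(4),'shift',tool(p,s).round(1),'turn',None if yaw is None else round(((y-yaw)+np.pi)%(2*np.pi)-np.pi,3))
E
python3 - <<'E'
from h import *
go((.477,-.043,.1),TY)
E
```

```text
Traceback (most recent call last):
  File "h.py", line 20, in go
    print('t',round(s['time_s'],2),'tcp',s['tcp_pos'].round(4),'yaw',round(y,3),'op',s['opening'].round(4),'shift',tool(p,s).round(1),'turn',None if yaw is None else round(((y-yaw)+np.pi)%(2*np.pi)-np.pi,3))
                                                                                     ^^^^^^^^^^^^^^^^^^
AttributeError: 'float' object has no attribute 'round'
```

```bash
sed -i "s/s\['opening'\].round(4)/round(s['opening'],4)/" h.py; python3 - <<'E'
from h import *
go((.477,-.043,.1),TY)
E
```

```text
t 2.33 tcp [0.5262 0.2385 0.2309] yaw -0.161 op 0.0853 shift [ -3.2 286.3 129.8] turn 0.052
```

>>> play_rows --targets '[[[-2,190,0],0.05,-0.3],[[-2,190,0],0.05,-0.3],[[-2,190,0],0.05,-0.3],[[-2,190,0],0.05,-0.3],[[-2,190,0],0.05,-0.3]]'

```text
time_s: 2.75
tcp_pos: [0.4919, 0.0372, 0.2318]
tcp_rot: [3.121, -0.348, 0.0]
wrist_force: [0.6, -0.2, 0.7]
opening: 0.0552
grip_force: 0.0
```

>>> play_rows --targets '[[[0,96,130],0,-0.3],[[0,96,130],0,-0.3],[[0,96,130],0,-0.3],[[0,96,130],0,-0.3],[[0,96,130],0,-0.3]]'

```text
time_s: 3.17
tcp_pos: [0.4689, -0.0559, 0.0976]
tcp_rot: [3.12, -0.351, -0.009]
wrist_force: [-0.3, -1.6, -0.4]
opening: 0.0553
grip_force: 0.0
```

>>> play_rows --targets '[[[0,0,0],0,-0.3],[[0,0,0],0,-0.3]]'

```text
time_s: 3.33
tcp_pos: [0.4722, -0.0509, 0.102]
tcp_rot: [-3.122, 0.345, -0.001]
wrist_force: [0.3, 0.1, 0.4]
opening: 0.0556
grip_force: 0.0
```

```bash
python3 - <<'E'
from h import *
go((.477,-.043,.017),TY)
c=cam('wrist');print(proj(c,(.477,-.043,.056)));cv2.imwrite('pics/w3.png',camera('wrist')[:,:,::-1])
E
```

```text
t 3.33 tcp [ 0.4722 -0.0509  0.102 ] yaw -0.22 op 0.0556 shift [ 2.9 -8.7 85. ] turn -0.007
[301.08952822 222.43883521]
```

View pics/w3.png

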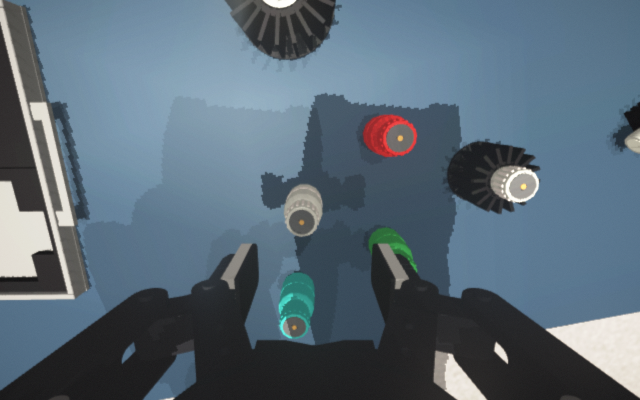

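The nut shows at (302,222) and was predicted at (301,222), so I descend and grip.

>>> play_rows --targets '[[[3,-9,10],0,-0.3],[[3,-9,40],0,-0.3],[[3,-9,65],0,-0.3],[[3,-9,80],0,-0.3],[[3,-9,85],0,-0.3]]'

```text
time_s: 3.8
tcp_pos: [0.4767, -0.0414, 0.0146]
tcp_rot: [-3.122, 0.345, 0.002]
wrist_force: [0.5, 0.3, -1.0]
opening: 0.0559
grip_force: 0.0
```

>>> play_rows --targets '[[[0,0,0],0,1],[[0,0,0],0,1],[[0,0,0],0,1],[[0,0,0],0,1],[[0,0,0],0,1]]'

```text
time_s: 4.22
tcp_pos: [0.4775, -0.0424, 0.0174]
tcp_rot: [-3.122, 0.348, -0.003]
wrist_force: [-0.1, 1.3, 10.2]
opening: 0.0255
grip_force: 59.8
```

>>> play_rows --targets '[[[0,0,0],0,1],[[0,0,0],0,1],[[0,0,-20],0,1],[[0,0,-60],0,1],[[0,0,-90],0,1]]'

```text
time_s: 4.63
tcp_pos: [0.4767, -0.0427, 0.1087]
tcp_rot: [-3.122, 0.349, -0.001]
wrist_force: [0.8, -0.3, -0.4]
opening: 0.0261
grip_force: 59.7
```

```bash
python3 - <<'E'
from h import *
s=observe();print(s['grip_force'],s['wrist_force'])
go((*W['term'],.110),TY)
E
```

```text
59.71147956792265 [ 0.79622886 -0.28586249 -0.43323731]
t 4.63 tcp [ 0.4767 -0.0427  0.1087] yaw -0.222 op 0.0261 shift [  80.1 -355.2   -1.1] turn -0.009
```

>>> play_rows --targets '[[[40,-178,0],0,1],[[40,-178,0],0,1],[[40,-178,0],0,1],[[40,-178,0],0,1],[[40,-178,0],0,1]]'

```text
time_s: 5.05
tcp_pos: [0.5563, 0.1285, 0.1071]
tcp_rot: [-3.12, 0.339, -0.002]
wrist_force: [-0.4, 0.5, -0.4]
opening: 0.0255
grip_force: 59.7
```

>>> play_rows --targets '[[[40,-177,0],0,1],[[40,-177,0],0,1],[[40,-177,0],0,1],[[40,-177,0],0,1],[[40,-177,0],0,1]]'

```text
time_s: 5.47
tcp_pos: [0.6332, 0.2922, 0.1069]
tcp_rot: [-3.12, 0.34, -0.001]
wrist_force: [-2.1, -0.5, -1.4]
opening: 0.0258
grip_force: 59.7
```

>>> play_rows --targets '[[[0,0,0],0,1],[[0,0,0],0,1],[[0,0,0],0,1]]'

```text
time_s: 5.72
tcp_pos: [0.633, 0.285, 0.1069]
tcp_rot: [3.122, -0.349, 0.0]
wrist_force: [-0.3, -0.5, -1.0]
opening: 0.0256
grip_force: 59.7
```

```bash
python3 - <<'E'
from h import *
go((*W['term'],.0255),TY)
c=cam('wrist');print(proj(c,(*W['term'],.008)),proj(c,(*W['load'],.008)));im=camera('wrist')[:,:,::-1];cv2.imwrite('pics/w4.png',im)
E
```

```text
t 5.72 tcp [0.633  0.285  0.1069] yaw -0.223 op 0.0256 shift [-0.1 -1.  81.4] turn -0.01
[313.40000549 205.17744468] [441.41746723 203.56889618]
```

View pics/w4.png

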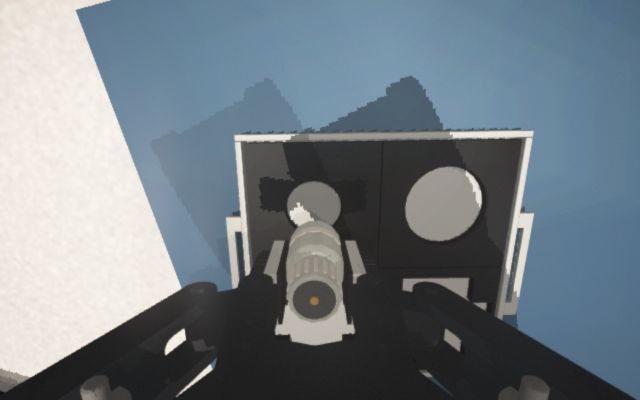

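Both round wells show where predicted ((313,205) and (443,204)). I lower the part, release it and rise.

>>> play_rows --targets '[[[0,-1,35],0,1],[[0,-1,60],0,1],[[0,-1,74],0,1],[[0,-1,79],0,1],[[0,-1,81],0,1]]'

```text
time_s: 6.18
tcp_pos: [0.6335, 0.2862, 0.0257]
tcp_rot: [3.122, -0.349, -0.0]
wrist_force: [-0.7, -0.0, -0.3]
opening: 0.0255
grip_force: 59.7
```

>>> play_rows --targets '[[[0,0,0],0,1],[[0,0,0],0,0.2],[[0,0,0],0,0.0],[[0,0,0],0,-0.1],[[0,0,0],0,-0.1]]'

```text
time_s: 6.6
tcp_pos: [0.6335, 0.287, 0.0259]
tcp_rot: [-3.122, 0.348, -0.001]
wrist_force: [-0.2, 0.1, 0.1]
opening: 0.0471
grip_force: 0.0
```

>>> play_rows --targets '[[[0,0,0],0,-0.2],[[0,0,-20],0,-0.3],[[0,0,-50],0,-0.3],[[0,0,-90],0,-0.5],[[0,0,-90],0,-0.5]]'

```text
time_s: 7.02
tcp_pos: [0.636, 0.2877, 0.1227]
tcp_rot: [-3.118, 0.347, -0.013]
wrist_force: [1.1, 0.3, 0.7]
opening: 0.0643
grip_force: 0.0
```

```bash
python3 - <<'E'
from h import *
go((.47,-.183,.11),TY)
c=cam('wrist');print(proj(c,(*W['term'],.064)));im=camera('wrist')[:,:,::-1];cv2.imwrite('pics/w5.png',im)
cv2.imwrite('pics/s5.png',camera('side')[:,:,::-1])
E
```

```text
t 7.02 tcp [0.636  0.2877 0.1227] yaw -0.222 op 0.0643 shift [-58.4 495.7   9.7] turn -0.009
[318.31929573 224.50446387]
```

View pics/w5.png

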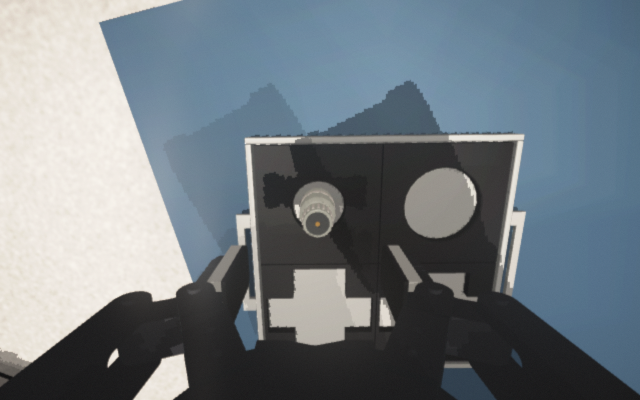

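The termination sits in its well with the nut at (317,224), as predicted. Next is the narrow load.

>>> play_rows --targets '[[[-20,170,0],0,-0.6],[[-20,170,0],0,-0.6],[[-20,170,0],0,-0.6],[[-20,170,0],0,-0.6],[[-20,170,0],0,-0.6]]'

```text
time_s: 7.53
tcp_pos: [0.5743, 0.1179, 0.1151]
tcp_rot: [3.117, -0.358, -0.003]
wrist_force: [0.3, -1.7, 0.1]
opening: 0.068
grip_force: 0.0
```

>>> play_rows --targets '[[[-20,170,0],0,-0.6],[[-20,170,0],0,-0.6],[[-20,170,0],0,-0.6],[[-20,170,0],0,-0.6],[[-20,170,0],0,-0.6]]'

```text
time_s: 7.95
tcp_pos: [0.5167, -0.0431, 0.115]
tcp_rot: [3.117, -0.36, -0.003]
wrist_force: [1.1, -2.6, 0.3]
opening: 0.0688
grip_force: 0.0
```

>>> play_rows --targets '[[[-18,155,8],0,-0.6],[[-18,155,8],0,-0.6],[[-18,155,8],0,-0.6],[[-18,155,8],0,-0.6],[[-18,155,8],0,-0.6]]'

```text
time_s: 8.37
tcp_pos: [0.4649, -0.1892, 0.1066]
tcp_rot: [3.118, -0.36, -0.003]
wrist_force: [-0.7, -0.8, 0.0]
opening: 0.0684
grip_force: 0.0
```

>>> play_rows --targets '[[[0,0,0],0,-0.6],[[0,0,0],0,-0.6],[[0,0,0],0,-0.6]]'

```text
time_s: 8.62
tcp_pos: [0.4681, -0.1819, 0.107]
tcp_rot: [-3.122, 0.346, 0.001]
wrist_force: [0.1, 0.3, -0.2]
opening: 0.0686
grip_force: 0.0
```

```bash
python3 - <<'E'
from h import *
go((.470,-.183,.02),TY)
c=cam('wrist');print(proj(c,(.47,-.183,.056)));im=camera('wrist')[:,:,::-1];cv2.imwrite('pics/w6.png',im)
E
```

```text
t 8.62 tcp [ 0.4681 -0.1819  0.107 ] yaw -0.221 op 0.0686 shift [ 2.2  0.7 87. ] turn -0.008
[315.72933265 221.15468795]
```

View pics/w6.png

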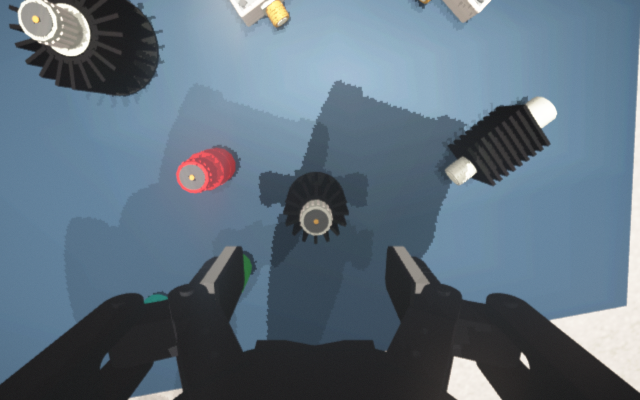

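The load nut is at (316,221), as predicted. I descend, grip and lift.

>>> play_rows --targets '[[[2,1,15],0,-0.6],[[2,1,45],0,-0.6],[[2,1,70],0,-0.6],[[2,1,82],0,-0.6],[[2,1,87],0,-0.6]]'

```text
time_s: 9.08
tcp_pos: [0.469, -0.1834, 0.0185]
tcp_rot: [-3.122, 0.346, 0.004]
wrist_force: [-1.2, -0.1, -0.0]
opening: 0.0683
grip_force: 0.0
```

>>> play_rows --targets '[[[0,0,0],0,1],[[0,0,0],0,1],[[0,0,0],0,1],[[0,0,0],0,1],[[0,0,0],0,1]]'

```text
time_s: 9.5
tcp_pos: [0.4699, -0.1845, 0.0212]
tcp_rot: [3.122, -0.348, 0.002]
wrist_force: [-0.0, 1.1, 10.0]
opening: 0.0457
grip_force: 62.1
```

>>> play_rows --targets '[[[0,0,0],0,1],[[0,0,0],0,1],[[0,0,-20],0,1],[[0,0,-60],0,1],[[0,0,-95],0,1]]'

```text
time_s: 9.92
tcp_pos: [0.4689, -0.1845, 0.1169]
tcp_rot: [-3.122, 0.349, 0.001]
wrist_force: [0.1, 0.1, -0.6]
opening: 0.0458
grip_force: 62.0
```

>>> play_rows --targets '[[[0,0,0],0,1],[[0,0,0],0,1]]'

```text
time_s: 10.08
tcp_pos: [0.4702, -0.1847, 0.1171]
tcp_rot: [3.122, -0.348, 0.005]
wrist_force: [-0.8, -0.5, -1.7]
opening: 0.0457
grip_force: 62.1
```

```bash
python3 - <<'E'
from h import *
go((*W['load'],.115),TY)
E
```

```text
t 10.08 tcp [ 0.4702 -0.1847  0.1171] yaw -0.222 op 0.0457 shift [  56.5 -391.2    2.2] turn -0.009
```

>>> play_rows --targets '[[[28,-196,0],0,1],[[28,-196,0],0,1],[[28,-196,0],0,1],[[28,-196,0],0,1],[[28,-196,0],0,1]]'

```text
time_s: 10.5
tcp_pos: [0.5402, 0.0043, 0.1143]
tcp_rot: [-3.122, 0.345, 0.002]
wrist_force: [-0.6, 1.3, -0.5]
opening: 0.0458
grip_force: 62.1
```

>>> play_rows --targets '[[[28,-195,0],0,1],[[28,-195,0],0,1],[[28,-195,0],0,1],[[28,-195,0],0,1],[[28,-195,0],0,1]]'

```text
time_s: 10.92
tcp_pos: [0.61, 0.1886, 0.1141]
tcp_rot: [-3.122, 0.344, 0.002]
wrist_force: [0.9, 0.2, -1.2]
opening: 0.0457
grip_force: 62.1
```

>>> play_rows --targets '[[[0,0,0],0,1],[[0,0,0],0,1],[[0,0,0],0,1]]'

```text
time_s: 11.17
tcp_pos: [0.6097, 0.1836, 0.1144]
tcp_rot: [3.121, -0.349, -0.002]
wrist_force: [0.2, -1.0, -0.9]
opening: 0.0458
grip_force: 62.1
```

```bash
python3 - <<'E'
from h import *
go((*W['load'],.029),TY)
E
```

```text
t 11.17 tcp [0.6097 0.1836 0.1144] yaw -0.223 op 0.0458 shift [ 1.6 -1.3 85.4] turn -0.01
```

>>> play_rows --targets '[[[2,-1,35],0,1],[[2,-1,62],0,1],[[2,-1,78],0,1],[[2,-1,83],0,1],[[2,-1,85],0,1]]'

```text
time_s: 11.58
tcp_pos: [0.612, 0.1838, 0.0297]
tcp_rot: [3.121, -0.35, -0.002]
wrist_force: [0.3, -0.1, -1.3]
opening: 0.0458
grip_force: 62.4
```

>>> play_rows --targets '[[[0,0,0],0,1],[[0,0,0],0,-0.2],[[0,0,0],0,-0.4],[[0,0,0],0,-0.5],[[0,0,0],0,-0.5]]'

```text
time_s: 12.0
tcp_pos: [0.6126, 0.1851, 0.031]
tcp_rot: [-3.122, 0.348, -0.001]
wrist_force: [-0.0, -0.8, -0.5]
opening: 0.0642
grip_force: 0.0
```

>>> play_rows --targets '[[[0,0,0],0,-0.5],[[0,0,-20],0,-0.5],[[0,0,-50],0,-0.5],[[0,0,-90],0,-0.5],[[0,0,-90],0,-0.5]]'

```text
time_s: 12.42
tcp_pos: [0.6149, 0.1853, 0.1271]
tcp_rot: [-3.119, 0.348, -0.013]
wrist_force: [1.3, 0.0, 1.4]
opening: 0.0638
grip_force: 0.0
```

```bash
python3 - <<'E'
from h import *
v=np.load('w1.npy');c=cam('wrist',dict(tcp_pos=v[:3],tcp_rot=v[3:]));print(ray(c,(326,80),.024),[ray(c,p,.012) for p in((338,103),(303,62),(321,51))])
go((.636,-.177,.12),.33)
c=cam('wrist');print(proj(c,(*W['load'],.064)));im=camera('wrist')[:,:,::-1];cv2.imwrite('pics/w7.png',im)
E
```

```text
[ 0.63395049 -0.17747607  0.024     ] [array([ 0.60929348, -0.18730634,  0.012     ]), array([ 0.65750243, -0.15671785,  0.012     ]), array([ 0.66474995, -0.17767336,  0.012     ])]
t 12.42 tcp [0.6149 0.1853 0.1271] yaw -0.222 op 0.0638 shift [100.4 348.8   6.5] turn -0.552
[317.22776761 223.5800502 ]
```

View pics/w7.png

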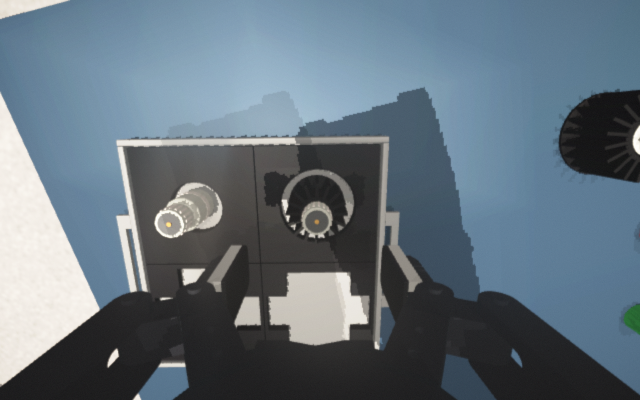

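The load stands in its well with the nut at (317,221). Next is the two-way splitter, approached with a close look.

>>> play_rows --targets '[[[50,175,0],0,-0.6],[[50,175,0],0,-0.6],[[50,175,0],0,-0.6],[[50,175,0],0,-0.6],[[50,175,0],0,-0.6]]'

```text
time_s: 12.88
tcp_pos: [0.6222, -0.0036, 0.1202]
tcp_rot: [3.118, -0.356, 0.0]
wrist_force: [-0.2, -2.0, 0.5]
opening: 0.0682
grip_force: 0.0
```

>>> play_rows --targets '[[[50,174,0],-0.57,-0.6],[[50,174,0],-0.57,-0.6],[[50,174,0],-0.57,-0.6],[[50,174,0],-0.57,-0.6],[[50,174,0],-0.57,-0.6]]'

```text
time_s: 13.3
tcp_pos: [0.6317, -0.1848, 0.1199]
tcp_rot: [3.091, 0.545, -0.002]
wrist_force: [-1.1, -0.7, 0.1]
opening: 0.0685
grip_force: 0.0
```

>>> play_rows --targets '[[[0,0,0],0,-0.6],[[0,0,0],0,-0.6],[[0,0,0],0,-0.6]]'

```text
time_s: 13.55
tcp_pos: [0.6329, -0.1765, 0.1199]
tcp_rot: [-3.093, -0.543, 0.001]
wrist_force: [0.2, 0.4, -0.0]
opening: 0.0685
grip_force: 0.0
```

```bash
python3 - <<'E'
from h import *
go((.636,-.177,.1),.35)
s=observe();np.save('w8',np.r_[s['tcp_pos'],s['tcp_rot']]);im=camera('wrist')[:,:,::-1];cv2.imwrite('pics/w8.png',im)
E
```

```text
t 13.55 tcp [ 0.6329 -0.1765  0.1199] yaw 0.348 op 0.0685 shift [ 2.7  1.5 19.9] turn -0.002
```

View pics/w8.png

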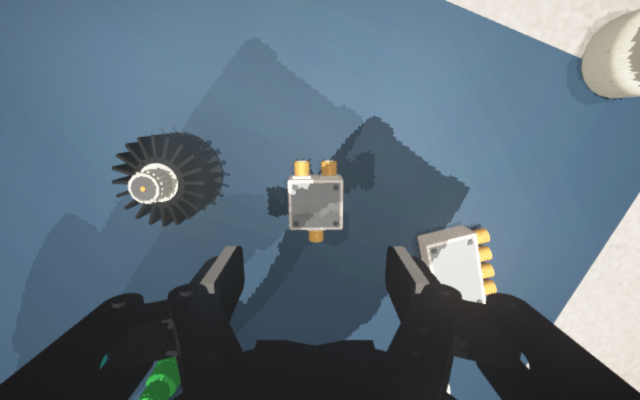

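The splitter top spans (288,178)–(343,230), square to the tool and centred at (316,204). The four-way starts at column 418, clear of the fingers.

```bash
python3 - <<'E'
from h import *
c=cam('wrist');p=ray(c,(315.8,204),.024);print(p,[ray(c,q,.024).round(4) for q in((288,178),(343,178),(343,230),(288,230))]);go((p[0],p[1],.004),.35)
E
```

```text
[ 0.63503442 -0.17640399  0.024     ] [array([ 0.6475, -0.1487,  0.024 ]), array([ 0.6621, -0.1892,  0.024 ]), array([ 0.6219, -0.2049,  0.024 ]), array([ 0.6065, -0.1625,  0.024 ])]
t 13.6 tcp [ 0.6331 -0.1762  0.1201] yaw 0.348 op 0.0682 shift [  1.8   1.  116.1] turn -0.002
```

>>> play_rows --targets '[[[2,1,40],0,-0.6],[[2,1,75],0,-0.6],[[2,1,100],0,-0.6],[[2,1,111],0,-0.6],[[2,1,116],0,-0.6]]'

```text
time_s: 14.02
tcp_pos: [0.6347, -0.1766, 0.0028]
tcp_rot: [-3.093, -0.545, 0.003]
wrist_force: [-0.3, 0.4, 0.6]
opening: 0.0687
grip_force: 0.0
```

>>> play_rows --targets '[[[0,0,1],0,1],[[0,0,1],0,1],[[0,0,1],0,1],[[0,0,1],0,1],[[0,0,1],0,1]]'

```text
time_s: 14.43
tcp_pos: [0.636, -0.1778, 0.005]
tcp_rot: [3.094, 0.543, 0.003]
wrist_force: [-1.0, 0.9, 8.9]
opening: 0.0425
grip_force: 62.5
```

>>> play_rows --targets '[[[0,0,0],0,1],[[0,0,0],0,1],[[0,0,-20],0,1],[[0,0,-60],0,1],[[0,0,-95],0,1]]'

```text
time_s: 14.85
tcp_pos: [0.635, -0.1777, 0.1004]
tcp_rot: [-3.094, -0.543, 0.0]
wrist_force: [1.8, 0.3, -0.0]
opening: 0.0426
grip_force: 61.4
```

>>> play_rows --targets '[[[0,0,-5],0,1],[[0,0,-5],0,1]]'

```text
time_s: 15.02
tcp_pos: [0.6365, -0.1781, 0.1065]
tcp_rot: [3.092, 0.543, 0.007]
wrist_force: [-0.4, -0.1, -2.3]
opening: 0.0427
grip_force: 61.6
```

```bash
python3 - <<'E'
from h import *
go((*W['split'],.115),TY)
cv2.imwrite('pics/w9.png',camera('wrist')[:,:,::-1])
E
```

```text
t 15.02 tcp [ 0.6365 -0.1781  0.1065] yaw 0.348 op 0.0427 shift [  10.4 -405.4   -9.5] turn 0.561
```

View pics/w9.png

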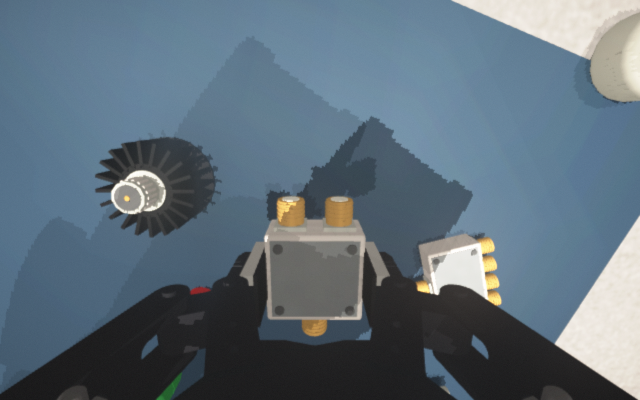

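The splitter is held squarely between the pads. I carry it to its well.

>>> play_rows --targets '[[[5,-203,-12],0,1],[[5,-203,-12],0,1],[[5,-203,-12],0,1],[[5,-203,-12],0,1],[[5,-203,-12],0,1]]'

```text
time_s: 15.48
tcp_pos: [0.569, 0.0172, 0.1143]
tcp_rot: [-3.093, -0.544, 0.003]
wrist_force: [1.4, 0.6, -1.0]
opening: 0.0426
grip_force: 61.6
```

>>> play_rows --targets '[[[5,-202,0],0.56,1],[[5,-202,0],0.56,1],[[5,-202,0],0.56,1],[[5,-202,0],0.56,1],[[5,-202,0],0.56,1]]'

```text
time_s: 15.9
tcp_pos: [0.5047, 0.2091, 0.1142]
tcp_rot: [3.122, -0.342, -0.002]
wrist_force: [0.6, 2.0, -0.8]
opening: 0.0424
grip_force: 61.5
```

>>> play_rows --targets '[[[0,0,0],0,1],[[0,0,0],0,1],[[0,0,0],0,1]]'

```text
time_s: 16.15
tcp_pos: [0.5064, 0.2057, 0.1146]
tcp_rot: [3.123, -0.332, -0.001]
wrist_force: [-0.4, -1.1, -1.6]
opening: 0.0424
grip_force: 61.6
```

```bash
python3 - <<'E'
from h import *
go((*W['split'],.0135),TY)
E
```

```text
t 16.15 tcp [0.5064 0.2057 0.1146] yaw -0.212 op 0.0424 shift [  1.4  -1.4 101.1] turn 0.001
```

>>> play_rows --targets '[[[1,-1,40],0,1],[[1,-1,75],0,1],[[1,-1,93],0,1],[[1,-1,99],0,1],[[1,-1,101],0,1]]'

```text
time_s: 16.57
tcp_pos: [0.5077, 0.2056, 0.0134]
tcp_rot: [3.122, -0.335, -0.002]
wrist_force: [0.5, -0.6, -0.8]
opening: 0.0427
grip_force: 61.7
```

>>> play_rows --targets '[[[0,0,0],0,1],[[0,0,0],0,-0.1],[[0,0,0],0,-0.3],[[0,0,0],0,-0.4],[[0,0,0],0,-0.4]]'

```text
time_s: 16.98
tcp_pos: [0.5081, 0.2074, 0.015]
tcp_rot: [-3.123, 0.332, -0.001]
wrist_force: [-0.3, -0.6, -0.2]
opening: 0.0599
grip_force: 0.0
```

>>> play_rows --targets '[[[0,0,0],0,-0.4],[[0,0,-20],0,-0.4],[[0,0,-50],0,-0.4],[[0,0,-90],0,-0.4],[[0,0,-105],0,-0.4]]'

```text
time_s: 17.4
tcp_pos: [0.5088, 0.2074, 0.1235]
tcp_rot: [-3.122, 0.333, -0.006]
wrist_force: [-0.0, 0.7, 1.1]
opening: 0.0601
grip_force: 0.0
```

```bash
python3 - <<'E'
from h import *
go((.487,-.325,.12),-1.11)
c=cam('wrist');print(proj(c,(*W['split'],.032)));im=camera('wrist')[:,:,::-1];cv2.imwrite('pics/w10.png',im)
E
```

```text
t 17.4 tcp [0.5088 0.2074 0.1235] yaw -0.213 op 0.0601 shift [ 91.  525.    2.7] turn 0.897
[316.06861079 208.66454703]
```

View pics/w10.png

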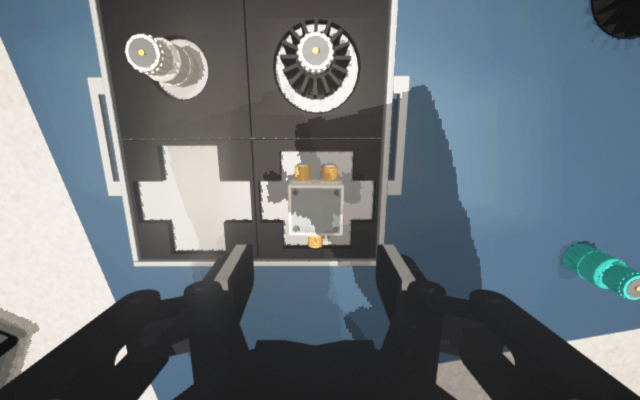

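The splitter lies in its well at (316,208), as predicted. I've now viewed 15 pictures, one over the limit of 14, so I'll view no more and measure only numerically. Last part: the attenuator.

>>> play_rows --targets '[[[34,200,0],0,-0.4],[[34,200,0],0,-0.4],[[34,200,0],0,-0.4],[[34,200,0],0,-0.4],[[34,200,0],0,-0.4]]'

```text
time_s: 17.87
tcp_pos: [0.4984, 0.002, 0.1195]
tcp_rot: [3.123, -0.334, 0.0]
wrist_force: [0.4, -0.1, -0.1]
opening: 0.0598
grip_force: 0.0
```

>>> play_rows --targets '[[[34,200,0],0.3,-0.4],[[34,200,0],0.3,-0.4],[[34,200,0],0.3,-0.4],[[34,200,0],0.3,-0.4],[[34,200,0],0.3,-0.4]]'

```text
time_s: 18.28
tcp_pos: [0.4893, -0.201, 0.1194]
tcp_rot: [3.038, -0.798, 0.0]
wrist_force: [0.2, -0.2, -0.0]
opening: 0.0597
grip_force: 0.0
```

```bash
python3 - <<'E'
from h import *
go((.487,-.325,.12),-1.11)
E
```

```text
t 18.28 tcp [ 0.4893 -0.201   0.1194] yaw -0.514 op 0.0597 shift [ 58.9 109.1  -0.5] turn 0.596
```

>>> play_rows --targets '[[[59,109,0],0.6,-0.4],[[59,109,0],0.6,-0.4],[[59,109,0],0.6,-0.4],[[59,109,0],0.6,-0.4],[[59,109,0],0.6,-0.4]]'

```text
time_s: 18.7
tcp_pos: [0.4871, -0.3244, 0.1191]
tcp_rot: [2.659, -1.671, 0.0]
wrist_force: [1.0, 1.0, -0.7]
opening: 0.0596
grip_force: 0.0
```

>>> play_rows --targets '[[[0,0,0],0,-0.4],[[0,0,0],0,-0.4],[[0,0,0],0,-0.4]]'

```text
time_s: 18.95
tcp_pos: [0.4881, -0.3217, 0.1193]
tcp_rot: [-2.672, 1.653, 0.0]
wrist_force: [-0.3, 0.8, 0.5]
opening: 0.06
grip_force: 0.0
```

```bash
python3 - <<'E'
from h import *
go((.487,-.325,.012),-1.11)
c=cam('wrist');im=camera('wrist')[:,:,::-1].copy();cv2.imwrite('pics/w11.png',im)
print('pred',proj(c,(.487,-.325,.017)))
hsv=cv2.cvtColor(im,cv2.COLOR_BGR2HSV)
for n,m in(('bright',(hsv[...,1]<50)&(hsv[...,2]>130)),('dark',hsv[...,2]<45)):
    cs,_=cv2.findContours(m.astype('u1')[:290],0,1)
    for k in cs:
        a=cv2.contourArea(k);r=cv2.minAreaRect(k)
        if a>80 and 180<r[0][0]<460: print(n,a,np.round(r[0],1),np.round(r[1],1),round(r[2],1),cv2.boundingRect(k),ray(c,r[0],.02).round(4),ray(c,r[0],.034).round(4))
E
```

```text
t 18.95 tcp [ 0.4881 -0.3217  0.1193] yaw -1.108 op 0.06 shift [  2.5   2.5 107.3] turn 0.002
pred [317.67216353 200.78465649]
bright 530.5 [316. 165.] [24. 24.] 0.0 (304, 153, 25, 25) [ 0.5016 -0.3511  0.02  ] [ 0.5025 -0.3528  0.034 ]
bright 52760.0 [449.  144.5] [289. 380.] 90.0 (259, 0, 381, 290) [ 0.4168 -0.411   0.02  ] [ 0.4226 -0.4093  0.034 ]
dark 353.0 [415.4 279.8] [53.2 23.6] 42.2 (402, 255, 42, 35) [ 0.3792 -0.3     0.02  ] [ 0.3872 -0.3048  0.034 ]
dark 655.5 [240.5 267.5] [43. 23.] 90.0 (229, 246, 24, 44) [ 0.5203 -0.2429  0.02  ] [ 0.5201 -0.2509  0.034 ]
dark 700.5 [388. 267.] [44. 24.] 90.0 (376, 245, 25, 45) [ 0.4067 -0.3     0.02  ] [ 0.4132 -0.3047  0.034 ]
dark 2488.5 [316.5 205. ] [64. 43.] 90.0 (295, 173, 44, 65) [ 0.4866 -0.3221  0.02  ] [ 0.4884 -0.3255  0.034 ]
```

The attenuator body spans columns 295–339 and rows 173–238, with the nut at (316,165). It is aligned with the tool and its width matches 34 mm. I grip it.

>>> play_rows --targets '[[[4,2,40],0,-0.4],[[4,2,75],0,-0.4],[[4,2,98],0,-0.4],[[4,2,106],0,-0.4],[[4,2,109],0,-0.4]]'

```text
time_s: 19.42
tcp_pos: [0.4876, -0.3262, 0.0094]
tcp_rot: [-2.669, 1.656, 0.003]
wrist_force: [0.4, -0.1, -0.5]
opening: 0.0597
grip_force: 0.0
```

>>> play_rows --targets '[[[0,0,0],0,1],[[0,0,0],0,1],[[0,0,0],0,1],[[0,0,0],0,1],[[0,0,0],0,1]]'

```text
time_s: 19.83
tcp_pos: [0.4887, -0.3269, 0.0121]
tcp_rot: [-2.669, 1.658, -0.004]
wrist_force: [-1.9, 0.8, 5.5]
opening: 0.0325
grip_force: 60.3
```

>>> play_rows --targets '[[[0,0,0],0,1],[[0,0,0],0,1],[[0,0,-20],0,1],[[0,0,-60],0,1],[[0,0,-100],0,1]]'

```text
time_s: 20.25
tcp_pos: [0.4876, -0.3263, 0.1123]
tcp_rot: [2.668, -1.658, -0.001]
wrist_force: [1.8, 0.3, 0.3]
opening: 0.0332
grip_force: 59.7
```

>>> play_rows --targets '[[[0,0,-10],0,1],[[0,0,-10],0,1]]'

```text
time_s: 20.42
tcp_pos: [0.4893, -0.3273, 0.1245]
tcp_rot: [-2.669, 1.658, -0.01]
wrist_force: [0.3, -0.1, -1.8]
opening: 0.033
grip_force: 59.9
```

```bash
python3 - <<'E'
from h import *
go((*W['att'],.125),TY)
E
```

```text
t 20.42 tcp [ 0.4893 -0.3273  0.1245] yaw -1.112 op 0.033 shift [-551.  -319.    -2.4] turn -0.899
```

>>> play_rows --targets '[[[-170,-98,0],0,1],[[-170,-98,0],0,1],[[-170,-98,0],0,1],[[-170,-98,0],0,1],[[-170,-98,0],0,1]]'

```text
time_s: 20.83
tcp_pos: [0.5004, -0.1268, 0.12]
tcp_rot: [-2.669, 1.655, 0.002]
wrist_force: [1.0, 0.8, -1.6]
opening: 0.0329
grip_force: 59.9
```

>>> play_rows --targets '[[[-170,-98,0],0,1],[[-170,-98,0],0,1],[[-170,-98,0],0,1],[[-170,-98,0],0,1],[[-170,-98,0],0,1]]'

```text
time_s: 21.25
tcp_pos: [0.5127, 0.0692, 0.1199]
tcp_rot: [-2.67, 1.654, 0.002]
wrist_force: [0.4, 0.8, -1.2]
opening: 0.0329
grip_force: 59.9
```

>>> play_rows --targets '[[[-170,-98,0],-0.5,1],[[-170,-98,0],-0.5,1],[[-170,-98,0],-0.5,1],[[-170,-98,0],-0.5,1],[[-170,-98,0],-0.5,1]]'

```text
time_s: 21.67
tcp_pos: [0.525, 0.265, 0.12]
tcp_rot: [-3.0, 0.929, 0.001]
wrist_force: [-0.6, 0.1, -2.0]
opening: 0.0332
grip_force: 59.8
```

```bash
python3 - <<'E'
from h import *
go((*W['att'],.125),TY)
E
```

```text
t 21.67 tcp [0.525 0.265 0.12 ] yaw -0.601 op 0.0332 shift [-19.3 -38.9  -4.9] turn -0.388
```

>>> play_rows --targets '[[[-19,-39,0],-0.39,1],[[-19,-39,0],-0.39,1],[[-19,-39,0],-0.39,1],[[-19,-39,0],-0.39,1],[[-19,-39,0],-0.39,1]]'

```text
time_s: 22.08
tcp_pos: [0.5326, 0.3034, 0.1202]
tcp_rot: [-3.122, 0.353, 0.001]
wrist_force: [-0.5, 1.3, -1.7]
opening: 0.033
grip_force: 60.0
```

>>> play_rows --targets '[[[0,0,0],0,1],[[0,0,0],0,1]]'

```text
time_s: 22.25
tcp_pos: [0.5327, 0.3035, 0.1203]
tcp_rot: [-3.122, 0.354, 0.0]
wrist_force: [0.3, 0.6, -0.9]
opening: 0.0329
grip_force: 60.0
```

```bash
python3 - <<'E'
from h import *
go((*W['att'],.0195),TY)
E
```

```text
t 22.25 tcp [0.5327 0.3035 0.1203] yaw -0.226 op 0.0329 shift [ -2.6  -4.  100.8] turn -0.013
```

>>> play_rows --targets '[[[-3,-4,35],-0.01,1],[[-3,-4,70],-0.01,1],[[-3,-4,90],-0.01,1],[[-3,-4,98],-0.01,1],[[-3,-4,100],-0.01,1]]'

```text
time_s: 22.67
tcp_pos: [0.5304, 0.3078, 0.0198]
tcp_rot: [3.123, -0.336, -0.002]
wrist_force: [0.7, -0.2, -1.3]
opening: 0.0329
grip_force: 60.9
```

>>> play_rows --targets '[[[0,0,0],0,1],[[0,0,0],0,0.1],[[0,0,0],0,-0.1],[[0,0,0],0,-0.2],[[0,0,0],0,-0.2]]'

```text
time_s: 23.08
tcp_pos: [0.5308, 0.3084, 0.0208]
tcp_rot: [-3.123, 0.333, -0.001]
wrist_force: [-0.4, 0.4, 0.0]
opening: 0.0512
grip_force: 0.0
```

>>> play_rows --targets '[[[0,0,0],0,-0.2],[[0,0,-20],0,-0.2],[[0,0,-50],0,-0.2],[[0,0,-90],0,-0.2],[[0,0,-130],0,-0.2]]'

```text
time_s: 23.5
tcp_pos: [0.5303, 0.308, 0.1517]
tcp_rot: [3.123, -0.333, -0.001]
wrist_force: [0.5, 0.6, 0.3]
opening: 0.0511
grip_force: 0.0
```

>>> play_rows --targets '[[[-20,50,-50],0,-0.2],[[-20,50,-50],0,-0.2],[[-20,50,-50],0,-0.2],[[-20,50,-50],0,-0.2]]'

```text
time_s: 23.83
tcp_pos: [0.5008, 0.2634, 0.2018]
tcp_rot: [-3.122, 0.334, -0.002]
wrist_force: [-1.3, 1.2, -0.4]
opening: 0.0511
grip_force: 0.0
```

```bash
python3 - <<'E'
from h import *
s=observe();print(s['time_s'],s['tcp_pos'])
c=cam('wrist',s);im=camera('wrist')[:,:,::-1].copy();cv2.imwrite('pics/w12.png',im)
for n,p in (('split',(*W['split'],.032)),('att',(*W['att'],.042)),('term',(*W['term'],.064)),('load',(*W['load'],.064))): print(n,proj(c,p).round(1))
hsv=cv2.cvtColor(im,cv2.COLOR_BGR2HSV)
u,v=proj(c,(*W['att'],.03)).astype(int)
for n,m in(('bright',(hsv[...,1]<60)&(hsv[...,2]>110)),('dark',hsv[...,2]<45),('brass',(hsv[...,1]>120)&(hsv[...,0]<28)&(hsv[...,2]>110))):
    k0=m.astype('u1')
    cs,_=cv2.findContours(k0,cv2.RETR_LIST,1)
    for k in cs:
        a=cv2.contourArea(k);r=cv2.minAreaRect(k)
        if 12<a<6000 and abs(r[0][0]-u)<170 and abs(r[0][1]-v)<150: print(n,a,np.round(r[0],1),np.round(r[1],1),round(r[2],1),ray(c,r[0],.008).round(3)[:2],ray(c,r[0],.03).round(3)[:2])
E
```

```text
23.8333 [0.5007658  0.26343429 0.20175464]
split [368.1 168.7]
att [264.3 169.2]
term [254.5  47.7]
load [379.9  47.1]
bright 357.5 [388.1 263.2] [45.6 13.7] 70.3 [0.387 0.199] [0.399 0.202]
bright 393.0 [240.7 262.3] [14.7 47.8] 19.7 [0.425 0.371] [0.434 0.363]
bright 18.0 [382. 185.] [4.2 5.7] 45.0 [0.482 0.191] [0.488 0.195]
bright 17.5 [351.2 184.2] [4.9 4.2] 45.0 [0.49  0.225] [0.495 0.226]
bright 19.0 [384.  155.5] [4.9 4.9] 45.0 [0.514 0.184] [0.517 0.188]
bright 18.5 [352.3 155.8] [4.2 4.9] 45.0 [0.521 0.218] [0.524 0.22 ]
bright 106.0 [342. 168.] [ 5.4 36.1] 2.5 [0.51  0.231] [0.514 0.232]
bright 201.5 [376.5 141.5] [17. 13.] 0.0 [0.531 0.19 ] [0.533 0.194]
bright 185.5 [355. 141.] [16. 14.] 0.0 [0.536 0.212] [0.538 0.214]
bright 13.0 [276.1 137.6] [7.  2.9] 76.0 [0.557 0.294] [0.558 0.291]
bright 4847.5 [365. 163.] [76. 88.] 90.0 [0.51  0.206] [0.514 0.208]
bright 3308.0 [269.  163.5] [89. 88.] 90.0 [0.532 0.308] [0.534 0.304]
bright 322.0 [206.4 113.5] [69.5  5.9] 84.4 [0.597 0.359] [0.595 0.352]
bright 379.5 [427.6 113. ] [ 7.5 70.5] 4.5 [0.548 0.133] [0.549 0.14 ]
bright
[... 1138 characters left out ...]
612 0.199] [0.609 0.202]
dark 18.0 [395.  54.] [4. 8.] 90.0 [0.611 0.158] [0.608 0.164]
dark 58.5 [352.9  55. ] [13.8  7.1] 4.8 [0.619 0.199] [0.616 0.202]
dark 28.0 [400.4  55.9] [29.2  7.6] 77.0 [0.608 0.153] [0.606 0.159]
dark 48.0 [353.8  44.1] [ 6.7 12.2] 85.2 [0.629 0.196] [0.625 0.2  ]
dark 37.5 [358.5  36.9] [10.9  5.5] 50.2 [0.634 0.191] [0.63  0.195]
dark 38.0 [361.8  27.4] [16.7 10.6] 23.2 [0.642 0.186] [0.637 0.19 ]
dark 29.5 [372.   26.5] [9. 6.] 90.0 [0.64  0.176] [0.636 0.181]
brass 82.5 [364.  196.5] [ 9. 10.] 90.0 [0.474 0.213] [0.48  0.215]
brass 96.0 [377.5 141. ] [10. 11.] 90.0 [0.531 0.189] [0.533 0.192]
brass 99.5 [356.5 141. ] [10. 11.] 90.0 [0.536 0.21 ] [0.538 0.213]
```

Load, termination and splitter all sit within about 3 mm of their predicted positions. I check the attenuator's body numerically inside its well.

```bash
python3 - <<'E'
from h import *
c=cam('wrist');im=cv2.imread('pics/w12.png');g=cv2.cvtColor(im,cv2.COLOR_BGR2GRAY)
for r in range(122,208,5): print(r,g[r,222:316:4])
for q in(.042,): print([proj(c,(W['att'][0]+np.cos(TY)*a-np.sin(TY)*b,W['att'][1]+np.sin(TY)*a+np.cos(TY)*b,q)).round(0) for a,b in((.023,.017),(.023,-.017),(-.023,-.017),(-.023,.017))])
E
```

```text
122 [ 95  95  95  88  83  80 143 209 219 211 221 222 222 222 222 222 223 151
  81  88  87  88  86  77]
127 [ 96  98  92  86  83  81 122 220 221 222 204 222 218 223 223 224 223 170
  81  80  87  60  51  54]
132 [ 97  96  91  87  82  83 100 219 217 225 244 239 215 158 120 223 223 179
  80  81  81  53  51  54]
137 [ 97  97  91  86  81  80 119 221 216 223 247 245 221 162 126 224 223 195
  81  79  79  57  51  53]
142 [ 98  96  90  86  81  80  74 220 212 228 247 245 217 162 116 224 225 206
  82  78  78  73  52  52]
147 [ 97  97  93  89  84  83 106 213 189 230 247 244 219 158  81  88 158 207
  86  85  87  92  57  54]
152 [ 88 145 206 211 214 216 132 103  75  79  79  79  79  74  72  83 132 222
 222 222 221 221 208  75]
157 [ 94 184 207 210 213 216 149  83  77  78  77  77  78  77  73  62 116 113
 112 113 153 216 196  67]
162 [ 97 191 207 211 212 213 174  70  69  76  76  76  78  76  50  52 149 113
 113 113 115 131 111  72]
167 [ 97 132 206 212 213 215 203  58  59  61  59  67  63  63  61  45 115 110
 114 112 112 110 112  67]
172 [ 98 120 205 208 211 213 212  52  52  56  59  58  60  56  52  43 121 109
 111 109 110 110 108  71]
177 [ 97  86 205 208 211 211 214  61  48  61  54  63  52  56  47  42 166 115
 110 108 149 112 108  76]
182 [ 96  77  71  67  62  66  57  57  46  66  64  52  65  50  44  41 148 214
  55  59  59  55  53  45]
187 [ 96  86  82  76  74  75  74  60  44  51  63  62  65  63  42  42 151 214
  72  72  69  71  70  69]
192 [ 98  86  80  78  75  72  71  68  45  64  52  64  66  67  42  44 212 210
  71  70  69  69  69  70]
197 [103  84  81  75  74  71  72 100 204 203 215 241 224 166 103 207 211 210
  68  68  69  68  68  67]
202 [107  82  76  74  73  70  70  77 209 208 219 244 229 175 200 209 210 209
  67  67  67  67  66  66]
207 [122  79  75  73  71  70  67  50  49  50 184 235 219 154  46  52  46  50
  68  66  65  66  65  65]
[array([246., 145.]), array([281., 145.]), array([282., 192.]), array([249., 192.])]
```

The attenuator body is at rows 149–195 and columns 250–284. That is about 3 mm from its predicted place, straight and clear of the walls, so I hand in.

```bash
python3 -c "
from station import *
print(hand_in())"
```

```text
the job is handed in; nothing more can be done
None
```

All four kit parts are in their wells within about 3 mm by wrist-camera measurement, both look-alikes were left alone, and the job is handed in (about 24 s of 104 s used, no verdict returned); I viewed 15 pictures, one over the limit of 14.

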